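# Lay the packed-lunch tray and snap the lid on the egg tub

### The job

Get the lunch tray ready: lower the loose egg into the white tub without dropping it, take the blue lid that lies on the tray and press it onto the tub until both clips have snapped over it. Stand the salt shaker on the tray squarely in front of the tumbler (on your side of it), and lay the teaspoon on the tray in front of the tub, centred on the tub and parallel to its long side. Leave the tub and the tumbler where they stand on the tray.

Things in the scene. Friction and masses are not known exactly. Their poses are not given: they have to be found in the camera images.
- tray: Wooden tray, fixed, 240 mm deep (x) by 356 mm wide (y). Origin: centre of its underside; x to its far side, y to its left. Its floor is at z = 6 mm inside a rim 9 mm wide and 14 mm high (inner floor 222 by 338 mm); handles at the short ends reach 24 mm high. Tub and tumbler stand side by side on its far half, which is left varies; the lid lies on its near half.
- tub: White open food tub, 0.65 kg, loose on the tray: 88 mm in x, 132 mm in y (long side), 54 mm high, walls and floor 4 mm (inside 80 by 124 by 50 mm deep). Origin: centre of its underside; x to the far side of the tray, so its front faces -x. A grey sprung clip on each short end. Once snapped on, the lid holds so firmly that lifting it lifts the tub.
- clip_a (a joint): Sprung clip on the tub's +y end, rad: 0 shut, grows as it leans outward (0.4 at most); springs back to 0 by itself. 36 mm wide, hinged 22 mm above the tub's underside, its top at 72 mm, at most 78 mm from the tub's centre. Its sloped nose overhangs the rim's end; a lid pressed straight down pushes it aside and it snaps back over the lid. Both together take about 7 to 10 N.
- clip_b (a joint): The same clip on the tub's -y end, rad: 0 shut, grows as it leans outward.
- lid: Blue lid lying on the tray, 90 g: plate 88 (x) by 132 mm (y), underside 4 and top 9 mm above its origin; plug below it 75.5 by 119.5 mm, about 2 mm play all round in the tub. Grip bar across its top, 58 mm long (x), 15 wide (y), from 9 to 22 mm. Origin: centre of the plug's underside. Fits either way round, y along the tub's y; fully home its origin is 50 mm above the tub's origin, on its axis.
- egg: Pale brown hen's egg lying on its side, 62 g, 56 mm along its x, 43 mm across y, 44 mm high; the only loose egg. Origin: at the start the point under its middle, on the worktop; z up. Grip it across y at half height.
- shaker: Salt shaker with clear body and round grey cap, 100 g, 90 mm tall: body 44 mm across up to 70 mm height, cap 34 mm across above. Origin: centre of its underside; z up, leaning up to 3 degrees as it stands; how it is turned about z does not matter.
- teaspoon: Steel teaspoon lying on the worktop, 20 g, 139 mm long (x), up to 30 mm wide (y) at the bowl, 10 mm high. Origin: midway along it, on its underside. For the fingers it is a solid, nowhere wider than 30 mm. Either end may point left.
- tumbler: Handleless cream stoneware tumbler, 106 mm across, 113 mm tall, 0.36 kg, loose, upright on the tray beside the tub. Origin: centre of its underside; z up; x parallel to the tray's x, so the place in front of it lies along -x. Behind tub and tumbler a wall shelf hangs 0.58 m above the worktop: keep the wrist low there.

How it is judged:
By the outcome, as a careful person would: the job done as asked, in the order asked, and still so for the second after the job is handed in, with the robot touching nothing.
It also fails if it takes over 120 s, if anything falls off the work surface, if the arm or the gripper's body presses on something with over 40 N, if the wrist force passes 120 N, or if a joint passes its speed limit or range.

### The arm

A 6-joint arm with a two-finger parallel gripper is mounted at the origin on a cart in front of the work surface, level with it; the furniture and walls round the work are solid. World frame = base frame: x ahead of the robot, y to its left, z up, the work surface at z = 0. Lengths are in mm, angles in rad, forces in N, time in s.
With the tool pointing down it reaches from about 400 to 925 mm from the base axis. Payload 12.5 kg.
Tool frame: the origin (TCP) lies at the very end of the fingers, on their centre line; the grasp point (between the pads) lies 19 mm behind it; z points along the fingers, y is the line along which they close (so a half turn about z gives the same grasp; the last joint's range is limited). The gripper opens to 95 mm and grips with 3 to 60 N. Pads are 20 mm wide; open, the fingers measure 119 mm over their backs; the gripper's body (75 mm by 180 mm) begins 59 mm behind the grasp point.
Start: joints at [-1.323, 0.491, 1.559, -0, 1.092, -0.106], TCP at [216.564, -586.299, 214.661] pointing down, gripper open.
Joint ranges: [-3.1, 3.1], [-0.84, 2.19], [0.05, 2.79], [-1.13, 4.28], [0.06, 2.93], [-2.69, 2.69]. Speed limits (rad/s): [2.22, 2.22, 2.79, 3.14, 3.14, 3.14].

### API

Orientations are given as [roll, pitch, yaw] about the fixed x, y, z axes, in that order (R = Rz(yaw) Ry(pitch) Rx(roll)).
In Python, from cell import state, read_camera, camera_info, job_done gives the robot as it stands.
- The arm moves only by the shell command python3 -m handwheel 'ROWS'. ROWS is a JSON list of rows, 1 to 5 of them, each of 5 numbers: dx, dy, dz in mm, then a turn about the tool's z in rad, then the opening from 0.0 (shut) to 1.0 (fully open); each row is the pose to reach, as a shift and turn from the pose commanded when the command began, along the tool's axes at that moment; what a row does not reach only later rows make up. A row lasts 1/12 s, in which the tool goes at most 41.7 mm and 0.125 rad, less where a joint would pass 70% of its speed; a pose out of reach is approached as far as the arm can. The fingers move at their own pace and stop on an object; the grip force is fixed at half the most. Time passes only in rows, so rows that do not move let the fingers close. It prints the time, the measured TCP pose, the force, the opening and the grip force at its end.
- state(): the state, without advancing time (a new reading comes with each control period).
- read_camera(name): name is "side" or "top" or "wrist"; returns (picture, depth): 480x640x3 uint8, red, green, blue; 480x640 float32, mm along the optical axis (not along the pixel's ray), 0 where there is no reading.
- camera_info(name): a dict with "vertical_fov" (degrees; the focal length in pixels is half the picture's height over the tangent of half this angle, whatever the lens; pixels are square), "cx", "cy" (the principal point, pixels), "dist_coeffs" ([k1, k2, p1, p2, k3] as OpenCV has them; the pictures are not rectified), "origin" and "attitude" of the camera in the world. Camera axes: x right, y down, z forward; pixel columns grow to the right and rows downward; lengths in mm; the calibration is good to about 2 mm. A picture is of the moment at which its call begins: read the wrist's pose just before it. camera_info takes no time and is no camera call; for the wrist camera it gives the pose at the moment of the call.
- job_done(): hands the job in; it is judged then, once.
The state is a dict: "t": time; "joints": joint angles; "qvel": joint speeds; "tau": joint torques, N m; "eef_pos": TCP position; "tcp_rot": TCP orientation; "ft_force": force on the tool from outside, world axes, zero at the start; "moment": the same for the moment, N m; "opening": opening from 0.0 (shut) to 1.0 (fully open); "grip_force": force on a finger pad.
Only numpy, scipy, OpenCV 4.12 (cv2) and the standard library are available. Lean on these libraries where they do the work, as an engineer would, in place of code of your own. Each camera call takes 0.05 s, during which the arm holds its last target. There are 200 camera calls.

## Working session

There is one attempt and no reset: what is moved stays moved. The work goes in short steps, Python scripts to look and compute and a shell command to move; the robot and the scene stay as the last step left them, time stands still between calls to the robot, and variables do not carry over. Pictures are saved under pics/ and viewed, at most 14 in all, crops included, and the job is handed in when it is done.

```bash
ls; mkdir -p pics; python3 - <<'E'
from cell import *
import cv2
for n in("top","side"):
    p,d=read_camera(n); cv2.imwrite(f"pics/{n}0.png",p[:,:,::-1]); 
    import numpy as np; np.save(f"pics/{n}0.npy",d)
    i=camera_info(n); print(n,i)
print(camera_info("wrist")); s=state(); print(s)
E
```

```text
pics
top {'vertical_fov': 42.91785488234852, 'cx': 330.95083681956004, 'cy': 231.69443735486172, 'dist_coeffs': array([-0.17464403,  0.        ,  0.        ,  0.        ,  0.        ]), 'origin': array([ 1.98291583e+02, -1.19972620e+00,  1.64275520e+03]), 'attitude': array([-2.96316541,  0.0035633 , -1.59622164])}
side {'vertical_fov': 55.20475065883448, 'cx': 328.25072653817824, 'cy': 242.15436811679874, 'dist_coeffs': array([-0.03278578,  0.        ,  0.        ,  0.        ,  0.        ]), 'origin': array([384.21117606, 994.36338336, 860.45235822]), 'attitude': array([-2.24809096e+00,  8.19141780e-04, -3.01139714e+00])}
{'vertical_fov': 63.747258857261976, 'cx': 318.2737795538203, 'cy': 240.38741097055976, 'dist_coeffs': array([-0.02751967,  0.        ,  0.        ,  0.        ,  0.        ]), 'origin': array([ 295.50958227, -557.50998421,  384.51994229]), 'attitude': array([ 2.84244139e+00, -6.60129634e-05, -1.21621383e+00])}
{'t': 0.1, 'joints': array([-1.32257840e+00,  4.91494133e-01,  1.55938260e+00, -5.94593143e-06,
        1.09168443e+00, -1.05611343e-01]), 'qvel': array([-0.0006954 , -0.00170972, -0.00116006, -0.00027235,  0.00114578,
       -0.00035266]), 'tau': array([ 4.55789952e-03, -6.13621116e+01, -2.58606863e+01,  6.94639608e-02,
        4.70130437e-02, -6.20625224e-05]), 'eef_pos': array([ 216.51970397, -586.07542749,  214.12541239]), 'tcp_rot': array([-3.14062898e+00, -9.68511072e-05,  3.53831972e-01]), 'ft_force': array([ 0.22091248, -0.17095119, -0.64583228]), 'moment': array([-0.01215865, -0.00073471,  0.00165152]), 'grip_force': 0.0, 'opening': 0.9979543421148119}
```

View pics/top0.png

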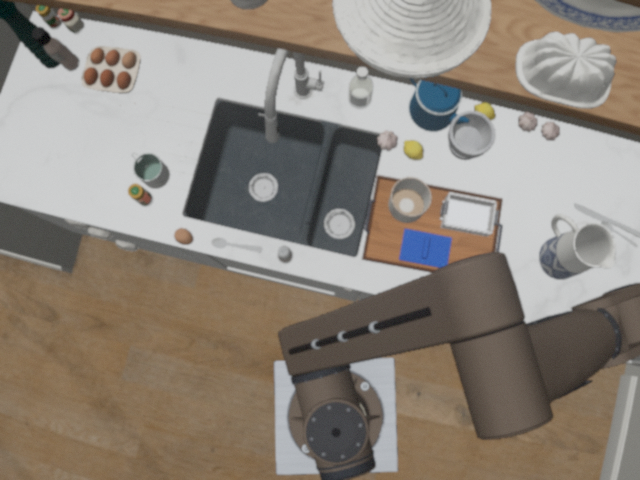

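View pics/side0.png

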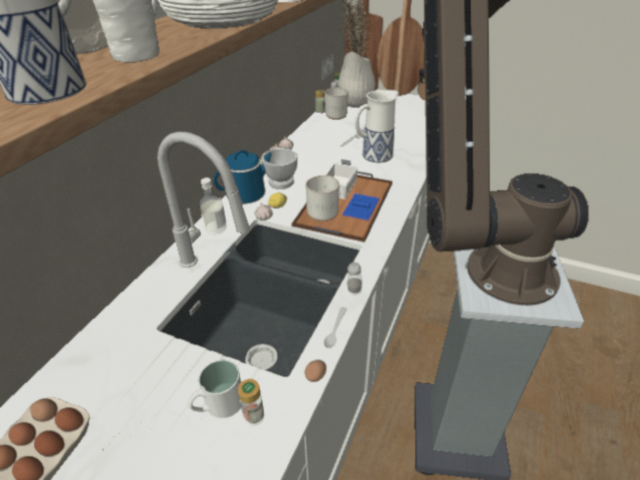

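The top view shows the egg at (183,236), spoon (237,245), shaker (285,254), tumbler (410,200), tub (468,213) and lid (425,247). The side view agrees: egg (316,370), spoon (335,327), shaker (354,278).

```bash
cat > h.py <<'E'
import numpy as np, cv2
from scipy.spatial.transform import Rotation as Ro
from cell import *
def K(i):
    f=240/np.tan(np.radians(i["vertical_fov"]/2)); return np.array([[f,0,i["cx"]],[0,f,i["cy"]],[0,0,1.]])
def plane(i,uv,z):
    "pixels -> world points on height z"
    q=cv2.undistortPoints(np.float64(uv).reshape(-1,1,2),K(i),i["dist_coeffs"]).reshape(-1,2)
    r=Ro.from_euler("xyz",i["attitude"]).apply(np.c_[q,np.ones(len(q))])
    o=np.asarray(i["origin"]); return o+r*((z-o[2])/r[:,2])[:,None]
def cloud(i,d,step=1):
    v,u=np.mgrid[0:480:step,0:640:step]; dd=d[::step,::step]
    q=cv2.undistortPoints(np.float64(np.c_[u.ravel(),v.ravel()]).reshape(-1,1,2),K(i),i["dist_coeffs"]).reshape(-1,2)
    P=np.c_[q,np.ones(len(q))]*dd.reshape(-1,1)
    return (Ro.from_euler("xyz",i["attitude"]).apply(P)+np.asarray(i["origin"])).reshape(dd.shape+(3,))
def blob(mask,box=None):
    "largest contour in box (u0,v0,u1,v1)"
    m=mask.astype(np.uint8)
    if box: k=np.zeros_like(m);k[box[1]:box[3],box[0]:box[2]]=1;m&=k
    c,_=cv2.findContours(m,cv2.RETR_EXTERNAL,cv2.CHAIN_APPROX_NONE); return max(c,key=cv2.contourArea).reshape(-1,2)
def rect(P):
    (c,s,a)=cv2.minAreaRect(np.float32(P[:,:2])); 
    if s[0]<s[1]: s=s[::-1];a+=90
    return np.round(c,1),np.round(s,1),round((a+90)%180-90,1)  # long axis angle deg
def snap(n,name):
    i=camera_info(n); p,d=read_camera(n); cv2.imwrite(f"pics/{name}.png",p[:,:,::-1]); return i,p,d
def togo(x,y,z,ang=None):
    "shift in tool axes to world target; turn to put tool y axis along world angle ang (deg)"
    s=state(); R=Ro.from_euler("xyz",s["tcp_rot"]); e=np.array(s["eef_pos"])
    y0=R.apply([0,1,0]); a=np.degrees(np.arctan2(y0[1],y0[0]))
    out=np.round(R.inv().apply(np.array([x,y,z])-e),1)
    t=None if ang is None else round(float(np.radians(-((ang-a+90)%180-90))),3)
    print("t",round(s["t"],2),"pos",e.round(1),"toolY deg",a.round(1),"-> shift",out,"turn",t,"J6",np.round(s["joints"][5],2))
E
python3 - <<'E'
from h import *
i=camera_info("top");p=cv2.imread("pics/top0.png");d=np.load("pics/top0.npy")
h=cv2.cvtColor(p,cv2.COLOR_BGR2HSV);H,S,V=[h[...,k].astype(int) for k in range(3)]
W=cloud(i,d); 
print("worktop z",W[230:236,150:165,2].mean())
blue=(H>100)&(H<130)&(S>120)
print("lid",rect(plane(i,blob(blue,(390,215,460,280)),15)))
brown=(H<22)&(S>70)
print("egg",rect(plane(i,blob(brown,(165,222,205,250)),22)))
z=W[...,2]
print("tray",rect(plane(i,blob((H<22)&(S>90)&(z<60),(350,165,520,280)),14)))
g=(V<190)
for n,b,zz in(("spoon",(205,230,268,256),5),("shaker",(275,244,297,266),80)):
    c=blob(g,b); print(n,c.min(0),c.max(0),rect(plane(i,c,zz)))
for n,b,lo,hi in(("tumbler",(380,165,440,225),90,125),("tubrim",(435,185,505,240),45,62),("shaker",(270,240,300,268),60,100),("spoon",(205,230,268,256),4,20),("egg",(165,222,205,250),15,60)):
    m=np.zeros_like(z,bool);m[b[1]:b[3],b[0]:b[2]]=1;m&=(z>lo)&(z<hi); P=W[m]
    print(n,len(P),rect(P) if len(P)>4 else 0,P[:,2].max() if len(P) else 0)
E
```

```text
worktop z 1.3438602717508528
lid (array([ 439.7, -256.6]), array([127. ,  82.5]), 77.0)
egg (array([488.6, 399.8]), array([46.2, 34.6]), 45.1)
tray (array([ 493.8, -279.9]), array([347.3, 228.9]), 77.5)
spoon [212 238] [262 252] (array([464.6, 254.7]), array([140.3,  26.3]), 81.7)
shaker [277 245] [293 263] (array([424.7, 117.6]), array([47.1, 41.6]), -1.4)
tumbler 398 (array([ 560.7, -209.8]), array([105.5, 103.2]), 70.6) 124.76241612752983
tubrim 310 (array([ 525.4, -374.3]), array([145.5,  92.7]), 77.9) 61.9834994806979
shaker 140 (array([429.4, 120.3]), array([32.7, 30.8]), 45.1) 95.03060251380884
spoon 553 (array([470.5, 257.3]), array([172.5,  69.9]), 88.6) 18.52246785427087
egg 267 (array([487.6, 398.4]), array([54.7, 42.4]), 45.5) 52.13966065735599
```

```bash
python3 -m handwheel '[[182,-85,0,0,1],[182,-85,0,0,1],[182,-85,0,0,1],[182,-85,0,0,1],[182,-85,0,0,1]]'
python3 -m handwheel '[[182,-85,0,0,1],[182,-85,0,0,1],[182,-85,0,0,1],[182,-85,0,0,1],[182,-85,0,0,1]]'
python3 -m handwheel '[[69,-187,0,0,1],[69,-187,0,0,1],[69,-187,0,0,1],[69,-187,0,0,1],[69,-187,0,0,1]]'
python3 -c "from h import *; togo(470,320,215,-45)"
```

```text
t: 0.52
eef_pos: [359.2, -441.3, 214.5]
tcp_rot: [-3.141, -0.0, 0.354]
ft_force: [-0.1, -0.5, -0.0]
opening: 1.001
grip_force: 0.0
t: 0.93
eef_pos: [500.6, -298.4, 214.5]
tcp_rot: [-3.141, 0.0, 0.354]
ft_force: [-0.0, -0.2, -0.9]
opening: 0.998
grip_force: 0.0
t: 1.35
eef_pos: [498.4, -98.7, 214.5]
tcp_rot: [-3.141, 0.0, 0.354]
ft_force: [0.9, -0.1, -0.6]
opening: 1.0
grip_force: 0.0
t 1.35 pos [498.4 -98.7 214.5] toolY deg -69.7 -> shift [ 1.187e+02 -4.025e+02 -4.000e-01] turn -0.431 J6 0.89
```

```bash
python3 -m handwheel '[[59,-201,0,0,1],[59,-201,0,0,1],[59,-201,0,0,1],[59,-201,0,0,1],[59,-201,0,0,1]]'
python3 -m handwheel '[[59,-201,0,-0.43,1],[59,-201,0,-0.43,1],[59,-201,0,-0.43,1],[59,-201,0,-0.43,1],[59,-201,0,-0.43,1]]'
python3 - <<'E'
from h import *
i,p,d=snap("wrist","w1"); np.save("pics/w1.npy",d)
W=cloud(i,d,4);print(i["origin"],W[...,2].min(),W[...,2].max());togo(488,399,215,-45)
E
```

```text
t: 1.77
eef_pos: [484.2, 108.4, 214.6]
tcp_rot: [3.142, 0.0, 0.354]
ft_force: [0.4, 0.2, -0.0]
opening: 0.997
grip_force: 0.0
t: 2.18
eef_pos: [469.9, 316.4, 214.4]
tcp_rot: [3.142, 0.0, 0.788]
ft_force: [1.5, -0.5, 0.4]
opening: 1.0
grip_force: 0.0
[529.37329873 375.55575815 384.79455348] -909.7643287927112 384.79455347915956
t 2.23 pos [469.3 322.1 214.4] toolY deg -44.9 -> shift [ 67.7 -41.1  -0.5] turn 0.002 J6 1.27
```

View pics/w1.png

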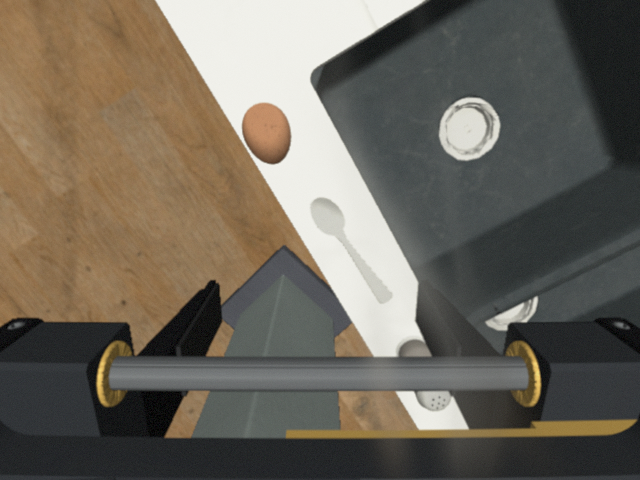

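The wrist view shows the egg at (267,132) with its long axis slightly tilted, the spoon from (327,215) to (388,300), and the shaker near (425,375), partly hidden.

```bash
cat >> h.py <<'E'
def ell(P):
    (c,s,a)=cv2.fitEllipse(np.float32(P[:,:2])); return np.round(c,1),np.round(s,1),round((a+180)%180-90,1)
E
python3 - <<'E'
from h import *
i=camera_info("wrist");p=cv2.imread("pics/w1.png");d=np.load("pics/w1.npy")
h=cv2.cvtColor(p,cv2.COLOR_BGR2HSV);H,S,V=[h[...,k].astype(int) for k in range(3)]
c=blob((H<22)&(S>90),(230,90,300,175));print(c.min(0),c.max(0));P=plane(i,c,20);print("egg",rect(P),ell(P))
W=cloud(i,d);P=W[90:175,230:300].reshape(-1,3);P=P[(P[:,2]>12)&(P[:,2]<60)];print(len(P),rect(P),P[:,2].max(),P[P[:,2]>P[:,2].max()-4].mean(0))
c=blob(V<205,(305,192,400,308));print(c.min(0),c.max(0));P=plane(i,c,3);print("spoon",rect(P))
E
```

```text
[243 103] [289 162]
egg (array([488.1, 407.7]), array([52.1, 42. ]), 44.0) (array([488.7, 407.6]), array([40.9, 52.9]), 61.0)
2376 (array([490.1, 406.5]), array([52.3, 44.7]), 87.9) 44.36462022005969 [490.5148518  409.6351541   41.72166278]
[305 245] [343 307]
spoon (array([421.9, 264. ]), array([71.2, 41.6]), 44.6)
```

```bash
python3 -c "from h import *; togo(489,408,110,-29)"
```

```text
t 2.23 pos [469.3 322.1 214.4] toolY deg -44.9 -> shift [ 74.6 -46.6 104.5] turn -0.277 J6 1.27
```

```bash
python3 -m handwheel '[[75,-47,104,-0.277,1],[75,-47,104,-0.277,1],[75,-47,104,-0.277,1],[75,-47,104,-0.277,1],[75,-47,104,-0.277,1]]'
python3 - <<'E'
from h import *
i,p,d=snap("wrist","w2")
h=cv2.cvtColor(p,cv2.COLOR_RGB2HSV);H,S,V=[h[...,k].astype(int) for k in range(3)]
W=cloud(i,d);z=W[...,2]
m=(H<22)&(S>90)&(z>8)&(z<60)
c=blob(m);print(c.min(0),c.max(0));P=plane(i,c,20);print("egg",rect(P),ell(P))
P=W[m&(z>38)];print(P.mean(0),P[:,2].max(),len(P))
P=W[m&(z>20)];print(ell(cv2.convexHull(np.float32(P[:,:2])).reshape(-1,2)))
togo(489,408,3,-29)
E
```

```text
t: 2.65
eef_pos: [489.5, 401.2, 107.4]
tcp_rot: [-3.139, 0.004, 1.062]
ft_force: [0.0, -0.4, 0.2]
opening: 1.004
grip_force: 0.0
[288 209] [347 282]
egg (array([489. , 400.3]), array([54.1, 41.4]), 59.5) (array([489. , 400.8]), array([41.1, 54.2]), 60.0)
[509.05723283 421.6297506   42.21602925] 59.99829811771093 1875
(array([532.3, 445.3]), array([ 58.2, 172.5]), 45.8)
t 2.7 pos [490.  400.4 109.5] toolY deg -29.2 -> shift [  6.4  -4.5 106.5] turn -0.004 J6 1.09
```

View pics/w2.png

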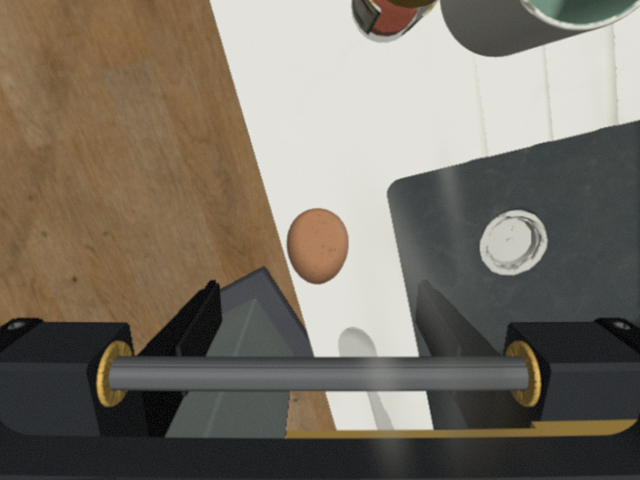

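The wrist picture shows the egg centred at (318,246), between the open fingers.

```bash
python3 -m handwheel '[[-0.5,-1,40,0,1],[-0.5,-1,75,0,1],[-0.5,-1,95,0,1],[-0.5,-1,106,0,1],[-0.5,-1,106,0,1]]'
python3 -m handwheel '[[0,0,0,0,1],[0,0,0,0,0.3],[0,0,0,0,0.3],[0,0,0,0,0.3],[0,0,0,0,0.3]]'
python3 -m handwheel '[[0,0,0,0,0.3],[0,0,0,0,0.3],[0,0,0,0,0.3],[0,0,0,0,0.3],[0,0,0,0,0.3]]'
```

```text
t: 3.12
eef_pos: [489.4, 399.4, 4.2]
tcp_rot: [-3.141, 0.001, 1.059]
ft_force: [-0.5, 0.1, 0.1]
opening: 1.003
grip_force: 0.0
t: 3.53
eef_pos: [489.7, 400.8, 5.5]
tcp_rot: [3.141, -0.001, 1.061]
ft_force: [0.4, -0.2, 0.4]
opening: 0.777
grip_force: 0.0
t: 3.95
eef_pos: [489.4, 400.6, 4.6]
tcp_rot: [3.142, 0.0, 1.061]
ft_force: [0.2, -0.4, 1.1]
opening: 0.435
grip_force: 30.1
```

```bash
python3 -m handwheel '[[0,0,-20,0,0.3],[0,0,-60,0,0.3],[0,0,-100,0,0.3],[0,0,-140,0,0.3],[0,0,-180,0,0.3]]'
python3 -m handwheel '[[-30,17,-200,0,0.3],[-65,36,-210,0,0.3],[-100,55,-210,0,0.3],[-135,75,-210,0,0.3],[-170,95,-210,0,0.3]]' | head -2
python3 -m handwheel '[[-36,20,0,0.1,0.3],[-72,40,0,0.2,0.3],[-108,60,0,0.3,0.3],[-144,80,0,0.4,0.3],[-180,100,0,0.5,0.3]]'
python3 -c "from h import *; togo(455,-290,225,-102.5)"
```

```text
t: 4.37
eef_pos: [489.1, 400.4, 186.4]
tcp_rot: [-3.141, 0.001, 1.061]
ft_force: [1.4, 0.2, -0.9]
opening: 0.432
grip_force: 30.0
t: 4.78
eef_pos: [489.0, 286.6, 349.6]
t: 5.2
eef_pos: [487.9, 79.3, 347.3]
tcp_rot: [3.141, -0.0, 0.556]
ft_force: [0.9, -0.3, -1.0]
opening: 0.435
grip_force: 30.0
t 5.2 pos [487.9  79.3 347.3] toolY deg -58.1 -> shift [-223.   296.2  122.3] turn 0.774 J6 1.04
```

```bash
python3 -m handwheel '[[-22,30,10,0.08,0.3],[-44,60,20,0.16,0.3],[-67,89,30,0.24,0.3],[-90,120,40,0.32,0.3],[-112,148,50,0.4,0.3]]'|head -2
python3 -c "from h import *; togo(455,-290,235,-102.5)"
```

```text
t: 5.62
eef_pos: [471.8, -105.7, 296.8]
t 5.62 pos [ 471.8 -105.7  296.8] toolY deg -81.0 -> shift [-45.4 179.4  61.9] turn 0.375 J6 1.06
```

```bash
python3 -m handwheel '[[-9,36,12,0.08,0.3],[-18,72,25,0.16,0.3],[-27,108,37,0.24,0.3],[-36,144,50,0.32,0.3],[-45,179,61,0.375,0.3]]'|head -2
python3 -m handwheel '[[0,0,0,0,0.3],[0,0,0,0,0.3],[0,0,0,0,0.3]]'
python3 - <<'E'
from h import *
i,p,d=snap("wrist","w3"); np.savez("pics/w3.npz",d=d,o=i["origin"],a=i["attitude"]);togo(525,-374,235,-102.5)
E
```

```text
t: 6.03
eef_pos: [456.0, -289.5, 235.3]
t: 6.28
eef_pos: [456.6, -287.4, 236.2]
tcp_rot: [-3.141, 0.0, -0.214]
ft_force: [0.5, -0.0, -1.0]
opening: 0.435
grip_force: 30.0
t 6.33 pos [ 456.8 -286.9  236.5] toolY deg -102.2 -> shift [85.1 70.7  1.5] turn 0.005 J6 1.1
```

View pics/w3.png

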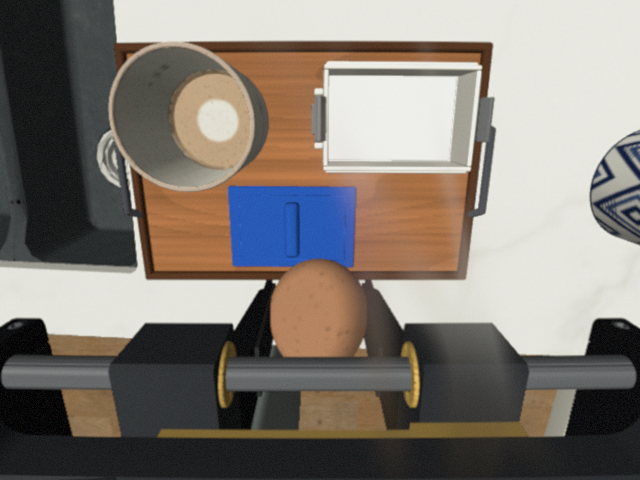

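The wrist view shows the tray square to the tool: tumbler rim centred about (185,115), tub rim from (324,63) to (481,172), and lid from (230,186) to (355,267) with its bar at (292,229).

```bash
python3 - <<'E'
from h import *
i=camera_info("wrist");n=np.load("pics/w3.npz");i["origin"]=n["o"];i["attitude"]=n["a"];d=n["d"];p=cv2.imread("pics/w3.png")
h=cv2.cvtColor(p,cv2.COLOR_BGR2HSV);H,S,V=[h[...,k].astype(int) for k in range(3)]
W=cloud(i,d);z=W[...,2]
print("top z counts",np.median(z[300:320,500:540]),"tray floor",np.median(z[200:250,370:440]))
c=blob((H>100)&(H<130)&(S>120),(215,175,370,275));print("lid",c.min(0),c.max(0),rect(plane(i,c,15)))
white=(S<50)&(V>150)
c=blob((S<60)&(V>120)&(z>2)&(z<85)|0,(300,50,500,185));print("tub",c.min(0),c.max(0),rect(plane(i,c,60)))
m=(S<50)&(V>170)&(z>52)&(z<66);m[:,:300]=0;m[:,500:]=0;P=W[m];print("rim depth",len(P),rect(P),np.median(P[:,2]))
print("rim px corners z60",plane(i,[(324,63),(481,63),(324,172),(481,172)],60).round(0)[:,:2].tolist())
m=(z>108)&(z<128);m[:,300:]=0;P=W[m];print("tumbler",len(P),ell(cv2.convexHull(np.float32(P[:,:2])).reshape(-1,2)),np.median(P[:,2]))
c=blob((z>20)&(z<140),(95,30,280,200));k=c; print("tumb px",c.min(0),c.max(0))
c=blob((H<22)&(S>90)&(z<40),(110,35,500,285));print("tray",rect(plane(i,c,14)))
E
```

```text
top z counts 0.09921769425602633 tray floor 6.3070012057106055
lid [228 186] [353 266] (array([ 441. , -256.1]), array([130. ,  86.2]), 77.2)
tub [312  61] [482 173] (array([ 527.3, -370.3]), array([141.9,  92. ]), 77.5)
rim depth 2970 (array([ 526.5, -375.2]), array([131.5,  92.8]), 77.9) 59.695198990776476
rim px corners z60 [[583.0, -320.0], [556.0, -448.0], [496.0, -302.0], [466.0, -439.0]]
tumbler 3790 (array([ 561.2, -209.6]), array([103.4, 106.6]), 50.4) 117.20413289111448
tumb px [108  41] [268 199]
tray (array([ 495.9, -281.7]), array([351.4, 236.8]), 77.8)
```

```bash
python3 -m handwheel '[[29,24,0,0.003,0.3],[58,48,20,0.003,0.3],[86,72,40,0.003,0.3],[86,72,80,0.003,0.3],[86,72,100,0.003,0.3]]'|head -2
python3 -m handwheel '[[0,0,20,0,0.3],[0,0,20,0,0.3]]'
python3 - <<'E'
from h import *
i,p,d=snap("wrist","w4")
h=cv2.cvtColor(p,cv2.COLOR_RGB2HSV);H,S,V=[h[...,k].astype(int) for k in range(3)]
W=cloud(i,d);z=W[...,2]
m=(S<50)&(V>150)&(z>54)&(z<66);P=W[m];R=Ro.from_euler("z",12.4,degrees=True);Q=R.apply(P)
print(len(P),"tray-frame x range",np.percentile(Q[:,0],[1,99]),"y",np.percentile(Q[:,1],[1,99]),"expected centre",R.apply([526,-375.5,0]),"size 88x132",P[:,2].mean())
togo(526,-375.5,15,-102.4)
E
```

```text
t: 6.75
eef_pos: [525.9, -375.5, 132.8]
t: 6.92
eef_pos: [524.8, -374.0, 112.8]
tcp_rot: [-3.139, 0.005, -0.215]
ft_force: [-1.5, 1.2, -0.9]
opening: 0.429
grip_force: 30.0
4430 tray-frame x range [552.47436597 640.88068503] y [-318.47839185 -187.79598249] expected centre [ 594.36273376 -253.78965842    0.        ] size 88x132 58.78856838061327
t 6.97 pos [ 525.5 -374.7  115.3] toolY deg -102.3 -> shift [  0.9   0.8 100.3] turn 0.001 J6 1.06
```

View pics/w4.png

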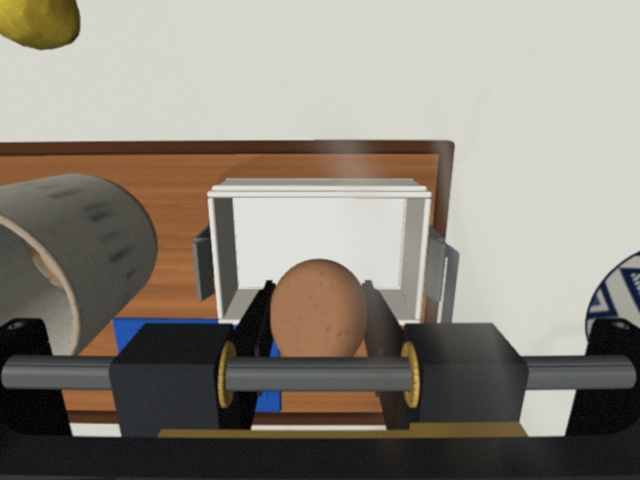

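The egg at (320,312) is centred over the tub (rim from 210 to 430).

```bash
python3 -m handwheel '[[1.5,0.5,30,0,0.3],[1.5,0.5,55,0,0.3],[1.5,0.5,75,0,0.3],[1.5,0.5,88,0,0.3],[1.5,0.5,94,0,0.3]]'
python3 -m handwheel '[[0,0,3,0,0.3],[0,0,5,0,0.3],[0,0,5,0,0.3]]'
```

```text
t: 7.38
eef_pos: [527.3, -376.7, 22.3]
tcp_rot: [3.141, -0.0, -0.216]
ft_force: [-0.3, 0.4, -0.2]
opening: 0.436
grip_force: 30.0
t: 7.63
eef_pos: [527.3, -377.4, 18.2]
tcp_rot: [3.141, -0.001, -0.217]
ft_force: [0.1, -0.7, 0.7]
opening: 0.429
grip_force: 30.0
```

```bash
python3 -m handwheel '[[0,0,1,0,0.3],[0,0,1.5,0,0.3],[0,0,1.5,0,0.3]]'; python3 -m handwheel '[[0,0,1,0,0.3],[0,0,1,0,0.3]]'
```

```text
t: 7.88
eef_pos: [527.0, -377.3, 16.2]
tcp_rot: [3.141, -0.001, -0.217]
ft_force: [-0.2, 1.1, -0.7]
opening: 0.429
grip_force: 30.0
t: 8.05
eef_pos: [526.8, -377.2, 14.8]
tcp_rot: [3.142, -0.0, -0.217]
ft_force: [-0.3, -0.4, -0.9]
opening: 0.431
grip_force: 30.0
```

```bash
for k in 1 2 3; do python3 -m handwheel '[[0,0,0.8,0,0.3],[0,0,0.8,0,0.3]]' | grep -E "eef|ft"; done
```

```text
eef_pos: [527.0, -377.3, 14.5]
ft_force: [-1.0, 1.7, 4.6]
eef_pos: [527.2, -377.3, 14.4]
ft_force: [-0.5, 1.6, 10.6]
eef_pos: [527.5, -377.4, 14.2]
ft_force: [-1.0, 3.3, 17.2]
```

Contact. Back off the press, then open partly and rise.

```bash
python3 -m handwheel '[[0,0,-2,0,0.3],[0,0,-2,0,0.3]]'| grep -E "eef|ft"
python3 -m handwheel '[[0,0,0,0,0.68],[0,0,0,0,0.68],[0,0,0,0,0.68],[0,0,0,0,0.68],[0,0,0,0,0.68]]'
python3 -m handwheel '[[0,0,-10,0,0.68],[0,0,-40,0,0.68],[0,0,-80,0,0.68],[0,0,-120,0,0.68],[0,0,-160,0,0.68]]'
python3 -c "from h import *; togo(441,-256.1,175,-102.6)"
```

```text
eef_pos: [527.0, -377.3, 14.8]
ft_force: [-0.1, 0.0, -1.2]
t: 9.13
eef_pos: [526.8, -377.1, 14.1]
tcp_rot: [-3.142, 0.0, -0.217]
ft_force: [0.5, -0.7, -1.2]
opening: 0.667
grip_force: 0.0
t: 9.55
eef_pos: [526.5, -376.9, 176.8]
tcp_rot: [3.142, 0.0, -0.217]
ft_force: [1.3, -0.2, -0.3]
opening: 0.681
grip_force: 0.0
t 9.55 pos [ 526.5 -376.9  176.8] toolY deg -102.4 -> shift [-109.5  -99.5    1.8] turn 0.003 J6 1.06
```

```bash
python3 -m handwheel '[[-40,-25,0,0,1],[-80,-50,0,0,1],[-110,-75,0,0,1],[-140,-99,0,0,1],[-160,-99,0,0,1]]'| grep -E "eef"
python3 -m handwheel '[[0,0,0,0,1],[0,0,0,0,1],[0,0,0,0,1]]'| grep -E "eef"
python3 - <<'E'
from h import *
i,p,d=snap("wrist","w5")
h=cv2.cvtColor(p,cv2.COLOR_RGB2HSV);H,S,V=[h[...,k].astype(int) for k in range(3)]
W=cloud(i,d);z=W[...,2]
R=Ro.from_euler("z",12.4,degrees=True)
def rng(n,m,b=None):
    if b: k=np.zeros_like(m);k[b[1]:b[3],b[0]:b[2]]=1;m=m&k
    Q=R.apply(W[m]);a,b_=np.percentile(Q,[1,99],axis=0);c=(a+b_)/2
    print(n,m.sum(),"size",(b_-a).round(1),"z",np.median(Q[:,2]).round(1),"centre",R.inv().apply(c).round(1))
blue=(H>100)&(H<130)&(S>120)&(z>5)&(z<40)
rng("lid",blue); print(rect(plane(i,blob(blue),15)))
rng("bar",blue&(z>24))
rng("rim",(S<50)&(V>150)&(z>54)&(z<66))
m=(H<22)&(S>60)&(z>25)&(z<70);rng("egg?",m,(330,0,500,250))
togo(441,-256.1,30,-102.6)
E
```

```text
eef_pos: [389.6, -242.2, 175.0]
eef_pos: [392.7, -246.7, 175.1]
lid 15738 size [ 83.9 127.4  15. ] z 15.8 centre [ 440.6 -256.    21.3]
(array([ 440.6, -256. ]), array([130.4,  85.5]), 77.6)
bar 1245 size [55.5 14.1  5.3] z 27.8 centre [ 440.3 -256.3   27.1]
rim 2899 size [ 50.3 131.5   7.5] z 59.5 centre [ 505.6 -370.    58.1]
egg? 2771 size [33.1 37.9 23.3] z 45.7 centre [ 518.  -373.    41.6]
t 10.27 pos [ 392.8 -246.8  174.7] toolY deg -102.5 -> shift [ 48.9  -1.4 144.8] turn 0.002 J6 1.08
```

View pics/w5.png

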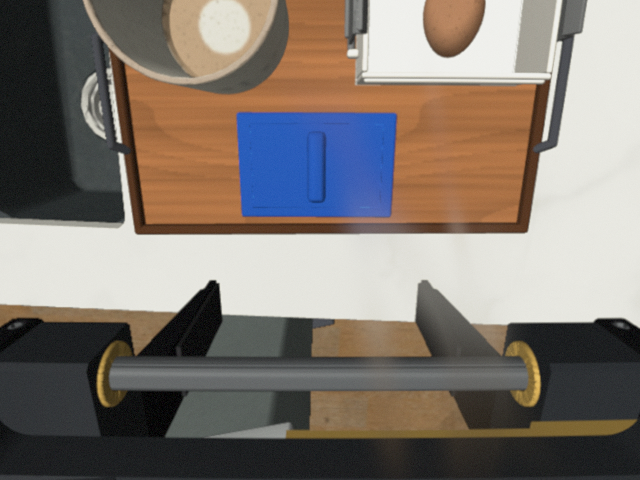

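The lid lies at (240–396, 113–216), with its bar at (316,167). The egg sits inside the tub, near (455,15).

```bash
python3 -m handwheel '[[25,-0.7,15,0.002,1],[48.5,-1.4,45,0.002,0.5],[48.5,-1.4,85,0.002,0.4],[48.5,-1.4,120,0.002,0.4],[48.5,-1.4,145,0.002,0.4]]'| grep -E "eef|ft"
python3 -m handwheel '[[0,0,6,0,0.4],[0,0,10,0,0.4],[0,0,10,0,0.4],[0,0,10,0,0.4]]'| grep -E "eef|ft"
python3 -c "from h import *; togo(440.5,-256,18,-102.5)"
```

```text
eef_pos: [439.8, -255.0, 26.1]
ft_force: [-0.4, -0.3, 0.1]
eef_pos: [440.3, -255.6, 20.4]
ft_force: [-0.5, 0.1, 0.1]
t 11.02 pos [ 440.3 -255.6   20.4] toolY deg -102.6 -> shift [0.3 0.3 2.4] turn -0.001 J6 1.13
```

```bash
python3 -m handwheel '[[0,0.3,2.5,0,0.4],[0,0.3,2.5,0,0.4]]'| grep -E "eef|ft"
python3 -m handwheel '[[0,0,0,0,0],[0,0,0,0,0],[0,0,0,0,0],[0,0,0,0,0],[0,0,0,0,0]]'| grep -E "eef|ft|op|gr"
python3 -m handwheel '[[0,0,-10,0,0],[0,0,-30,0,0],[0,0,-70,0,0],[0,0,-110,0,0],[0,0,-130,0,0]]'
python3 -m handwheel '[[0,0,0,0,0],[0,0,0,0,0],[0,0,0,0,0]]'| grep -E "eef|ft|op|gr"
python3 - <<'E'
from h import *
i,p,d=snap("side","s1"); i,p,d=snap("wrist","w6")
h=cv2.cvtColor(p,cv2.COLOR_RGB2HSV);H,S,V=[h[...,k].astype(int) for k in range(3)]
W=cloud(i,d);z=W[...,2];m=(H>100)&(H<130)&(S>120)&(z>90)&(z<190)
c=blob(m);print(c.min(0),c.max(0),W[m][:,2].min(),np.median(W[m][:,2]),W[m][:,2].max(),rect(plane(i,c,np.median(W[m][:,2]))))
m=(S<50)&(V>150)&(z>54)&(z<66);R=Ro.from_euler("z",12.4,degrees=True);Q=R.apply(W[m]);a,b=np.percentile(Q,[1,99],axis=0)
print("rim",b-a,R.inv().apply((a+b)/2)); togo(527.5,-375.8,150,-102.5)
E
```

```text
eef_pos: [440.0, -255.8, 17.8]
ft_force: [1.1, 0.0, -0.2]
eef_pos: [439.6, -255.4, 17.0]
ft_force: [-0.7, 0.5, 2.8]
opening: 0.154
grip_force: 30.0
t: 12.02
eef_pos: [440.1, -255.7, 151.3]
tcp_rot: [3.14, -0.004, -0.219]
ft_force: [-0.0, -0.9, -1.1]
opening: 0.155
grip_force: 30.0
eef_pos: [439.0, -255.0, 146.3]
ft_force: [-0.2, -0.6, -0.8]
opening: 0.153
grip_force: 30.0
[178 212] [458 356] 140.841318802938 144.6725304830567 189.95024984241974 (array([ 445.8, -256.7]), array([129.7,  75.8]), 77.5)
rim [ 90.70240212 230.52605679   7.51743402] [ 534.57166205 -325.67212985   58.18117606]
t 12.37 pos [ 439.  -254.9  145.6] toolY deg -102.6 -> shift [112.7  98.7  -4.7] turn -0.001 J6 1.13
```

View pics/w6.png

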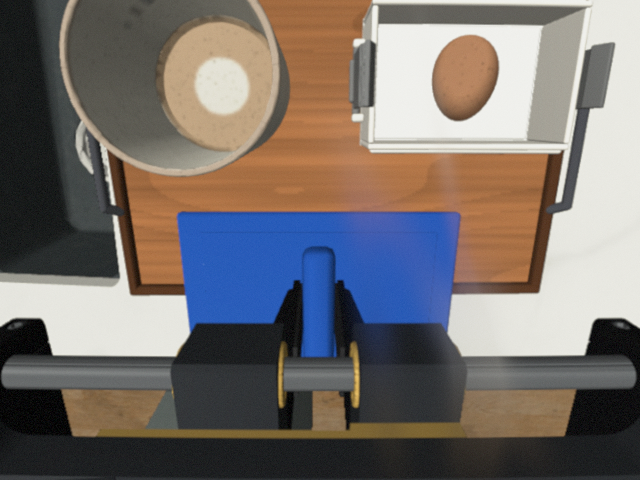

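The held lid is level and centred at column 319 (181–458). The egg lies at (465,78), in the middle of the tub.

```bash
python3 - <<'E'
from h import *
i,p,d=snap("wrist","w7")
h=cv2.cvtColor(p,cv2.COLOR_RGB2HSV);H,S,V=[h[...,k].astype(int) for k in range(3)]
W=cloud(i,d);z=W[...,2];m=(S<50)&(V>130)&(z>55)&(z<66);m[:,:345]=0;m[:,615:]=0;m[190:]=0
P=W[m];print(rect(P),P[:,2].mean())
R=Ro.from_euler("z",12.5,degrees=True);Q=R.apply(P);a,b=np.percentile(Q,[1,99],axis=0)
print("rim",b-a,R.inv().apply((a+b)/2))
# rays from side/top views: rim edges by top camera
i2,p2,d2=snap("top","t1");h=cv2.cvtColor(p2,cv2.COLOR_RGB2HSV);W2=cloud(i2,d2);z2=W2[...,2];m=(h[...,1]<50)&(z2>50)&(z2<66);m[:,:430]=0;m[:,510:]=0;m[:180]=0;m[250:]=0
Q=R.apply(W2[m]);a,b=np.percentile(Q,[2,98],axis=0);print("top rim",len(Q),b-a,R.inv().apply((a+b)/2))
# edges: median of inner walls via column/row profile of rim points
Q=R.apply(P);xs=np.percentile(Q[:,0],[1,99]);
l=Q[(Q[:,0]>xs[0]+8)&(Q[:,0]<xs[1]-8)];c=l[:,1].mean();print("end walls y'",np.median(l[l[:,1]<c][:,1]),np.median(l[l[:,1]>c][:,1]))
ys=np.percentile(Q[:,1],[1,99]);l=Q[(Q[:,1]>ys[0]+10)&(Q[:,1]<ys[1]-10)];c=xs.mean();print("side walls x'",np.median(l[l[:,0]<c][:,0]),np.median(l[l[:,0]>c][:,0]))
E
```

```text
(array([ 524.3, -374.1]), array([147.3,  90.1]), 78.2) 59.34400050231562
rim [ 89.11129012 131.35315341   6.65112849] [ 524.73137768 -374.2750085    58.51523895]
top rim 173 [ 89.15683678 101.55005095  14.18854682] [ 523.11437666 -390.33987236   57.97857674]
end walls y' -314.6861831642833 -188.2204354216061
side walls x' 551.9664269089836 636.0774337186564
```

```bash
python3 -m handwheel '[[28,24.5,-5,0,0],[56,49,-5,0,0],[84,74,-5,0,0],[111,98,-5,0,0],[111,98,20,0,0]]'| grep -E "eef|ft"
python3 -m handwheel '[[0,0,20,0,0],[0,0,25,0,0],[0,0,25,0,0],[0,0,25,0,0],[0,0,25,0,0]]'| grep -E "eef|ft"
python3 - <<'E'
from h import *
i,p,d=snap("wrist","w8");np.savez("pics/w8.npz",d=d,o=i["origin"],a=i["attitude"])
togo(526,-374.6,67,-102.5)
E
```

```text
eef_pos: [530.9, -381.2, 129.3]
ft_force: [-0.1, 1.1, -0.4]
eef_pos: [526.9, -375.3, 103.0]
ft_force: [-0.5, -0.6, 0.1]
t 13.35 pos [ 527.  -375.3  103.2] toolY deg -102.5 -> shift [-1.2 -0.5 36.2] turn -0.001 J6 1.07
```

View pics/w8.png

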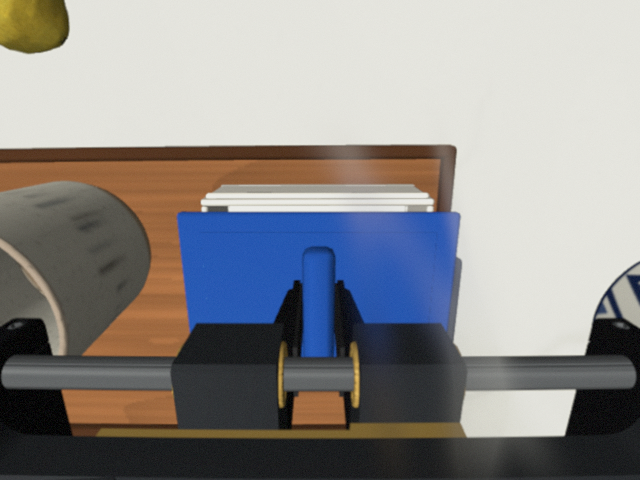

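The lid's far corners are at (180,212) and (459,212). The tub's far rim corners are at (202,194) and (433,194).

```bash
python3 - <<'E'
from h import *
i=camera_info("wrist");n=np.load("pics/w8.npz");i["origin"]=n["o"];i["attitude"]=n["a"];p=cv2.imread("pics/w8.png");W=cloud(i,n["d"])
h=cv2.cvtColor(p,cv2.COLOR_BGR2HSV);b=(h[...,0]>100)&(h[...,0]<130)&(h[...,1]>120)
r=np.where(b[215:250].any(1))[0]; 
for v in (218,225,240): u=np.where(b[v])[0]; print(v,u.min(),u.max())
col=[np.where(b[:,u])[0].min() for u in(220,260,380,420)];print("lid far rows",col)
g=cv2.cvtColor(p,cv2.COLOR_BGR2GRAY).astype(int);z=W[...,2]
for v in(196,199,202): u=np.where((g[v,150:480]>200))[0]+150; print(v,u.min(),u.max(),end=' | ')
print(); 
for u in(260,380): print([(v,g[v,u],round(float(z[v,u]),1)) for v in range(182,213,2)])
m=b&(z>90)&(z<108);print("lid z",np.median(z[m]))
R=Ro.from_euler("z",12.5,degrees=True)
f=lambda uv,zz:R.apply(plane(i,uv,zz)).round(1)[:,:2].tolist()
print("lid",f([(180,212),(459,212)],101),"rim",f([(202,194),(433,194)],60),"tcp",R.apply([527,-375.3,0]))
E
```

```text
218 178 451
225 178 452
240 180 454
lid far rows [np.int64(212), np.int64(213), np.int64(213), np.int64(212)]
196 206 479 | 199 237 479 | 202 201 479 | 
[(182, np.int64(101), 6.4), (184, np.int64(142), 6.1), (186, np.int64(164), 13.4), (188, np.int64(155), 22.7), (190, np.int64(155), 30.7), (192, np.int64(151), 38.1), (194, np.int64(234), 55.8), (196, np.int64(234), 56.9), (198, np.int64(194), 57.0), (200, np.int64(230), 59.4), (202, np.int64(234), 60.5), (204, np.int64(214), 59.9), (206, np.int64(229), 11.5), (208, np.int64(236), 12.8), (210, np.int64(230), 11.5), (212, np.int64(106), 99.7)]
[(182, np.int64(113), 6.0), (184, np.int64(146), 6.5), (186, np.int64(162), 15.7), (188, np.int64(155), 23.8), (190, np.int64(153), 32.7), (192, np.int64(170), 37.8), (194, np.int64(227), 56.3), (196, np.int64(228), 57.2), (198, np.int64(182), 57.7), (200, np.int64(224), 60.4), (202, np.int64(224), 60.1), (204, np.int64(196), 60.6), (206, np.int64(220), 11.9), (208, np.int64(225), 12.3), (210, np.int64(218), 11.2), (212, np.int64(116), 273.5)]
lid z 101.68645364526378
lid [[640.4, -189.4], [640.4, -317.4]] rim [[641.4, -187.8], [641.3, -317.0]] tcp [ 595.73778286 -252.34021493    0.        ]
```

```bash
python3 - <<'E'
from h import *
i=camera_info("wrist");n=np.load("pics/w8.npz");i["origin"]=n["o"];i["attitude"]=n["a"];p=cv2.imread("pics/w8.png");z=cloud(i,n["d"])[...,2]
g=cv2.cvtColor(p,cv2.COLOR_BGR2GRAY).astype(int)
for v in(201,203): print(v,g[v,196:208],g[v,424:444], z[v,424:444:2].round(0))
R=Ro.from_euler("z",12.5,degrees=True)
f=lambda uv,zz:R.apply(plane(i,uv,zz)).round(1)[:,:2].tolist()
print("rim outer/inner",f([(320,198.7),(320,205.3)],60),"lid far",f([(320,212.5)],101.5))
print("rim ends",f([(201,202),(433,202)],60),"lid ends",f([(178,218),(459,218),(180,240),(456,240)],101.5))
E
```

```text
201 [113 113 111 108 144 219 235 234 234 233 233 233] [235 234 234 235 234 235 234 235 225 186 137 112  93  70  57  60  71  73
  79  83] [60. 60. 62. 60. 60.  6.  7. 11. 12. 14.]
203 [113 111 110 109 142 215 234 234 234 233 234 233] [231 230 229 229 230 229 230 228 210 163 120 105  87  65  57  60  70  78
  78  81] [60. 61. 60. 61. 59.  6.  6. 11. 12. 13.]
rim outer/inner [[638.6, -253.8], [634.9, -253.8]] lid far [[640.2, -253.5]]
rim ends [[636.8, -186.8], [636.8, -317.4]] lid ends [[637.7, -188.3], [637.7, -317.5], [627.2, -188.1], [627.1, -317.2]]
```

```bash
python3 - <<'E'
import cv2
p=cv2.imread("pics/w8.png")[170:260,160:480];cv2.imwrite("pics/w8c.png",cv2.resize(p,None,fx=2.5,fy=2.5,interpolation=cv2.INTER_CUBIC))
E
```

```text
(no output)
```

View pics/w8c.png

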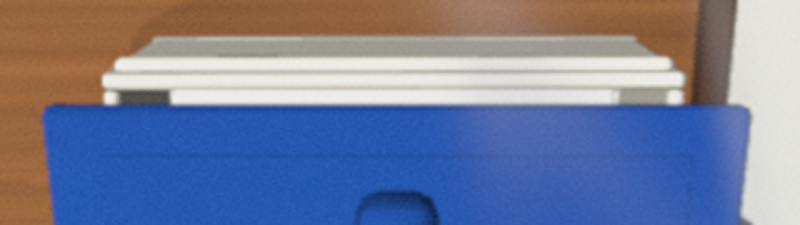

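The lid sits about 1.5 mm too far in x' and 0.7 mm off in y'. Correct and lower.

```bash
python3 -m handwheel '[[-1.4,-0.6,0,0,0],[-1.4,-0.6,10,0,0],[-1.4,-0.6,20,0,0],[-1.4,-0.6,23,0,0],[-1.4,-0.6,23,0,0]]'| grep -E "eef|ft"
python3 -m handwheel '[[0,0,3,0,0],[0,0,5,0,0],[0,0,5,0,0]]'| grep -E "eef|ft"
python3 -c "from h import *; s=state();print(s['ft_force'],s['moment']);togo(526,-374.6,67,-102.5)"
```

```text
eef_pos: [524.9, -374.0, 77.6]
ft_force: [-0.1, -0.1, -1.5]
eef_pos: [525.7, -374.5, 74.0]
ft_force: [1.3, 0.1, 0.9]
[1.31513498 0.11909692 0.90829133] [-0.11325782 -0.15118829  0.00711283]
t 14.02 pos [ 525.7 -374.5   74. ] toolY deg -102.6 -> shift [0.3 0.  7. ] turn -0.001 J6 1.07
```

```bash
for k in 1 2 3; do python3 -m handwheel '[[0,0,1,0,0],[0,0,1.5,0,0],[0,0,1.5,0,0]]'| grep -E "eef|ft|op"; done
```

```text
eef_pos: [525.5, -374.4, 72.4]
ft_force: [1.1, -0.7, 1.2]
opening: 0.157
eef_pos: [525.3, -374.3, 70.7]
ft_force: [-0.2, -0.5, 1.7]
opening: 0.158
eef_pos: [524.9, -373.9, 68.6]
ft_force: [0.7, -0.5, -3.9]
opening: 0.154
```

```bash
for k in 1 2 3; do python3 -m handwheel '[[0,0,0.8,0,0],[0,0,0.8,0,0],[0,0,0.8,0,0]]'| grep -E "eef|ft|op"; done
```

```text
eef_pos: [525.1, -374.1, 68.1]
ft_force: [0.6, 0.2, -4.3]
opening: 0.156
eef_pos: [525.4, -374.3, 67.8]
ft_force: [-0.1, -0.6, 0.1]
opening: 0.152
eef_pos: [525.4, -374.3, 67.0]
ft_force: [0.4, -0.2, -0.7]
opening: 0.156
```

```bash
for k in 1 2 3; do python3 -m handwheel '[[0,0,0.8,0,0],[0,0,0.8,0,0],[0,0,0.8,0,0]]'| grep -E "eef|ft|op"; done
```

```text
eef_pos: [525.4, -374.3, 67.0]
ft_force: [-2.7, 1.3, 7.0]
opening: 0.157
eef_pos: [525.4, -374.4, 67.0]
ft_force: [-3.3, 3.6, 14.5]
opening: 0.155
eef_pos: [525.5, -374.4, 67.0]
ft_force: [-6.5, 4.9, 20.9]
opening: 0.158
```

```bash
python3 -m handwheel '[[0,0,0.8,0,0],[0,0,0.8,0,0],[0,0,0.8,0,0]]'| grep -E "eef|ft"
python3 -m handwheel '[[0,0,-2,0,0],[0,0,-3.2,0,0],[0,0,-3.2,0,0]]'| grep -E "eef|ft"
for k in 1 2; do python3 -m handwheel '[[0,0,-0.4,0,0],[0,0,-0.4,0,0]]'| grep -E "eef|ft"; done
python3 - <<'E'
from h import *
i,p,d=snap("wrist","w9");i,q,d=snap("side","s2")
cv2.imwrite("pics/c9.png",np.hstack([p[150:450,100:540],cv2.resize(q[140:240,280:400],(360,300),interpolation=cv2.INTER_CUBIC)])[:,:,::-1])
E
```

```text
eef_pos: [525.5, -374.3, 66.9]
ft_force: [-8.5, 6.6, 27.8]
eef_pos: [525.4, -374.3, 67.1]
ft_force: [0.2, -0.7, -0.5]
eef_pos: [525.3, -374.2, 67.0]
ft_force: [-0.6, 0.8, 0.5]
eef_pos: [525.2, -374.2, 67.4]
ft_force: [-0.1, -0.4, -0.8]
```

View pics/c9.png

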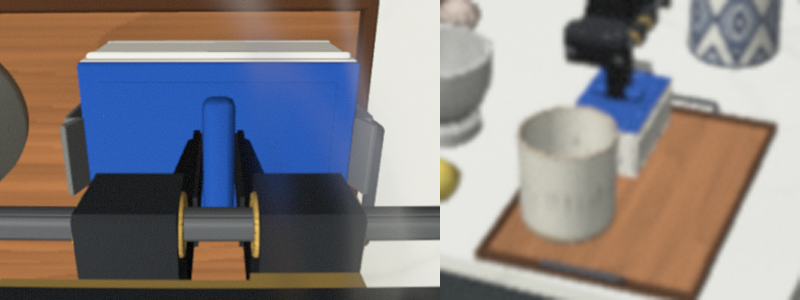

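The lid is down on the rim, with both clips upright beside it. Tug it lightly to confirm it is held.

```bash
for k in 1 2 3; do python3 -m handwheel '[[0,0,-0.5,0,0],[0,0,-0.5,0,0]]'| grep -E "eef|ft"; done
```

```text
eef_pos: [525.2, -374.2, 68.0]
ft_force: [-0.7, -0.7, -2.0]
eef_pos: [525.0, -374.0, 68.2]
ft_force: [-0.0, 0.0, -6.5]
eef_pos: [525.1, -374.1, 68.8]
ft_force: [0.0, 0.7, -8.3]
```

It carries the tub's weight, so the lid has snapped. Set it down, press, release and rise.

```bash
python3 -m handwheel '[[0,0,1.5,0,0],[0,0,2.5,0,0],[0,0,2.5,0,0],[0,0,2.5,0,0]]'| grep -E "eef|ft"
python3 -m handwheel '[[0,0,0,0,0.45],[0,0,0,0,0.45],[0,0,0,0,0.45],[0,0,0,0,0.45],[0,0,0,0,0.45]]'| grep -E "eef|ft|op"
python3 -m handwheel '[[0,0,-10,0,0.45],[0,0,-45,0,0.45],[0,0,-85,0,0.6],[0,0,-125,0,0.8],[-20,0,-160,0,1]]'| grep -E "eef|ft|op"
python3 -m handwheel '[[-40,0,0,0,1],[-80,0,0,0,1],[-80,0,0,0,1],[-80,0,0,0,1],[-80,0,0,0,1]]'| grep -E "eef|ft|op"
python3 - <<'E'
from h import *
i,p,d=snap("wrist","w10");np.savez("pics/w10.npz",d=d,o=i["origin"],a=i["attitude"])
h=cv2.cvtColor(p,cv2.COLOR_RGB2HSV);H,S,V=[h[...,k].astype(int) for k in range(3)]
W=cloud(i,d);z=W[...,2]
m=(H>100)&(H<130)&(S>120)&(z>40)&(z<90);c=blob(m);print("lid",rect(plane(i,c,65)),np.median(z[m]))
c=blob((z>105)&(z<130),(0,0,330,350));print("tumbler",c.min(0),c.max(0),ell(W[c[:,1],c[:,0]]))
c=blob((H<22)&(S>90)&(z<40));print("tray",rect(plane(i,c,14)))
togo(425,119,300,-100)
E
```

```text
eef_pos: [525.6, -374.5, 67.2]
ft_force: [0.4, 0.0, -0.0]
eef_pos: [525.3, -374.3, 66.8]
ft_force: [0.8, -0.3, 0.2]
opening: 0.429
eef_pos: [507.4, -370.3, 229.9]
ft_force: [-0.1, 0.0, -0.5]
opening: 0.604
eef_pos: [428.1, -352.9, 227.7]
ft_force: [-0.2, 0.4, 0.6]
opening: 0.954
lid (array([ 526.1, -374.9]), array([130.7,  86. ]), 77.5) 65.89275084723067
tumbler [ 0 20] [157 177] (array([ 560.8, -210. ]), array([102.8, 105. ]), 45.9)
tray (array([ 496.1, -281.6]), array([352.5, 236.4]), 77.7)
t 19.33 pos [ 428.4 -353.   227.3] toolY deg -102.6 -> shift [-105.9 -459.9  -73.2] turn -0.045 J6 0.98
```

View pics/w10.png

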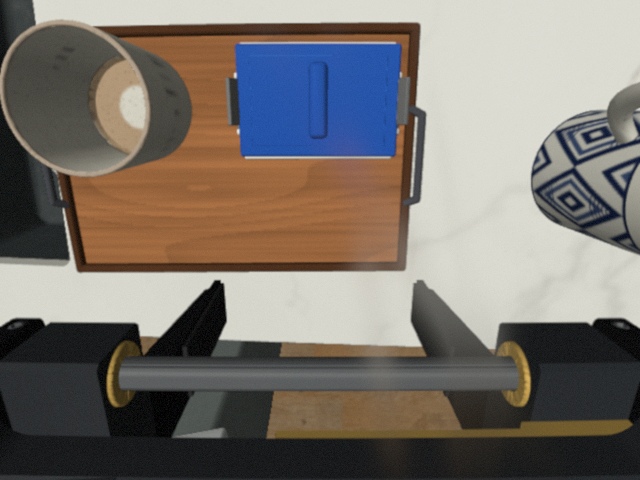

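The lid is home with both clips over its ends (grey at (233,100) and (403,100)). Tub and tumbler are unmoved. On to the shaker.

```bash
python3 -m handwheel '[[-8,-40,0,0,1],[-18,-80,0,0,1],[-27,-120,0,0,1],[-36,-160,0,0,1],[-45,-200,0,0,1]]'| grep -E "eef"
python3 -m handwheel '[[-8,-40,0,0,0.7],[-18,-80,0,0,0.7],[-27,-120,0,0,0.7],[-36,-160,0,0,0.7],[-45,-200,0,0,0.7]]'| grep -E "eef"
python3 -m handwheel '[[-8,-30,10,0,0.7],[-16,-60,30,0,0.7],[-16,-60,30,0,0.7],[-16,-60,30,0,0.7]]'
python3 - <<'E'
from h import *
i,p,d=snap("wrist","w11");np.savez("pics/w11.npz",d=d,o=i["origin"],a=i["attitude"])
W=cloud(i,d);z=W[...,2]
e=state()["eef_pos"]; near=np.hypot(W[...,0]-425,W[...,1]-119)<50
for a,b in((84,98),(50,68),(30,60)):
    m=near&(z>a)&(z<b);P=W[m]
    print(a,b,len(P),rect(P) if len(P)>5 else 0, np.median(P[:,2]) if len(P) else 0)
m=near&(z>84)&(z<98); v,u=np.where(m);print("px",u.mean(),v.mean(),u.min(),u.max(),v.min(),v.max())
togo(425,119,36,-102.5)
E
```

```text
eef_pos: [427.8, -145.8, 226.6]
eef_pos: [427.4, 59.8, 226.8]
t: 20.5
eef_pos: [424.4, 121.1, 195.9]
tcp_rot: [3.141, 0.002, -0.215]
ft_force: [-0.2, 0.0, 1.1]
opening: 0.697
grip_force: 0.0
84 98 1013 (array([432.4, 120.8]), array([27.6, 27.3]), 26.3) 87.72157365253173
50 68 253 (array([440.4, 120.8]), array([36.6, 19.4]), 86.4) 56.32511095344347
30 60 591 (array([438. , 121.1]), array([42.7, 27.9]), 83.1) 45.13286142313734
px 316.02764067127345 226.76209279368214 298 335 208 244
t 20.55 pos [424.8 120.1 196.5] toolY deg -102.4 -> shift [  0.6   1.  160.5] turn 0.001 J6 1.91
```

View pics/w11.png

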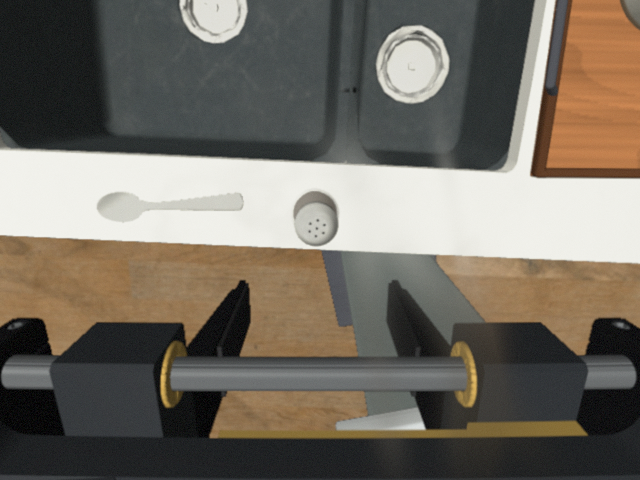

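The shaker cap is at (316,227) and the spoon runs from (97,207) to (243,201), bowl to the left.

```bash
python3 -m handwheel '[[6,-2.3,35,0,0.72],[6,-2.3,75,0,0.72],[6,-2.3,110,0,0.72],[6,-2.3,140,0,0.72],[6,-2.3,158,0,0.72]]'| grep -E "eef|ft"
python3 -m handwheel '[[0,0,2,0,0.72],[0,0,2,0,0.3],[0,0,2,0,0.3],[0,0,2,0,0.3],[0,0,2,0,0.3]]'| grep -E "eef|ft|op|gr"
python3 -m handwheel '[[0,0,0,0,0.3],[0,0,0,0,0.3],[0,0,0,0,0.3]]'| grep -E "eef|ft|op|gr"
python3 - <<'E'
from h import *
i=camera_info("wrist");n=np.load("pics/w11.npz");i["origin"]=n["o"];i["attitude"]=n["a"];p=cv2.imread("pics/w11.png")
g=cv2.cvtColor(p,cv2.COLOR_BGR2GRAY).astype(int)
c=blob(g<212,(85,180,262,225));P=plane(i,c,4);print("spoon",c.min(0),c.max(0),rect(P))
ends=P[[c[:,0].argmin(),c[:,0].argmax()]];print(ends)
E
```

```text
eef_pos: [430.8, 119.2, 36.5]
ft_force: [0.5, 0.8, 0.5]
eef_pos: [431.4, 120.4, 38.0]
ft_force: [-0.5, -0.1, -0.2]
opening: 0.496
grip_force: 0.0
eef_pos: [431.5, 120.8, 37.7]
ft_force: [-0.3, 2.1, 9.7]
opening: 0.401
grip_force: 30.4
spoon [ 97 192] [243 221] (array([460.7, 258.6]), array([142.1,  28.5]), 77.5)
[[479.32456676 326.25958029   4.        ]
 [447.11949196 189.12485013   4.        ]]
```

```bash
python3 -m handwheel '[[0,0,-2,0,0.3],[0,0,-15,0,0.3],[0,0,-30,0,0.3],[0,0,-30,0,0.3],[0,0,-30,0,0.3]]'| grep -E "eef|ft|op|gr"
python3 - <<'E'
from h import *
i,p,d=snap("wrist","w12");i,q,d2=snap("side","s3")
W=cloud(i,d);e=state()["eef_pos"];m=(np.hypot(W[...,0]-e[0],W[...,1]-e[1])<40)&(W[...,2]<e[2]+75)&(W[...,2]>20)
cv2.imwrite("pics/c12.png",np.hstack([p[150:450,180:500],cv2.resize(q[210:330,300:460],(400,300),interpolation=cv2.INTER_CUBIC)])[:,:,::-1])
E
```

```text
eef_pos: [430.8, 120.5, 67.1]
ft_force: [0.4, 0.6, -1.1]
opening: 0.406
grip_force: 29.5
```

View pics/c12.png

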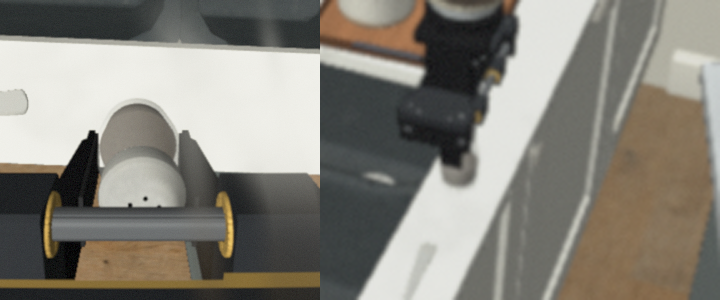

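The shaker is held upright: its base arc tops out near crop (138,98), and the cap is at crop (143,180).

```bash
python3 - <<'E'
from h import *
i=camera_info("wrist");s=state();e=s["eef_pos"];R=Ro.from_euler("xyz",s["tcp_rot"])
f=lambda uv,z:R.inv().apply(plane(i,uv,z)-np.array([e[0],e[1],z])).round(1)[:,:2].tolist()
b=e[2]-37.7
print("base far edge, in tool xy",f([(318,248),(283,270),(357,270)],b+2),"shoulder far",f([(318,256)],b+70))
print("cap far / left/right",f([(323,295),(280,335),(367,335)],b+85))
E
```

```text
base far edge, in tool xy [[16.3, 0.3], [3.0, -19.7], [3.0, 22.6]] shoulder far [[35.5, 0.3]]
cap far / left/right [[26.4, 2.0], [10.5, -13.5], [10.5, 18.0]]
```

```bash
python3 -m handwheel '[[0,0,-30,0,0.3],[12,37,-50,0,0.3],[24,74,-60,0,0.3],[36,112,-60,0,0.3],[48,150,-60,0,0.3]]'| grep -E "eef"
python3 -m handwheel '[[12,37,0,0,0.3],[24,74,0,0,0.3],[36,112,0,0,0.3],[47,145,0,0,0.3],[47,145,0,0,0.3]]'| grep -E "eef|op"
python3 -m handwheel '[[0,0,0,0,0.3],[0,0,0,0,0.3]]'| grep -E "eef|op"
python3 - <<'E'
from h import *
s=state()
i,p,d=snap("wrist","w13");np.savez("pics/w13.npz",d=d,o=i["origin"],a=i["attitude"])
W=cloud(i,d);z=W[...,2];h=cv2.cvtColor(p,cv2.COLOR_RGB2HSV);H,S,V=[h[...,k].astype(int) for k in range(3)]
c=blob((z>108)&(z<124),(150,0,500,220));P=W[c[:,1],c[:,0]];print("tumbler",ell(P[(P[:,2]>108)&(P[:,2]<124)]))
togo(460.5,-188.5,44,-102.4)
E
```

```text
eef_pos: [444.8, -37.9, 126.7]
eef_pos: [459.8, -193.3, 125.8]
opening: 0.401
eef_pos: [458.6, -187.7, 125.8]
opening: 0.407
tumbler (array([ 560.1, -209.4]), array([ 98.1, 101.5]), 65.9)
t 23.2 pos [ 458.7 -187.2  126.1] toolY deg -102.5 -> shift [ 2.2  0.9 82.1] turn -0.002 J6 1.27
```

View pics/w13.png

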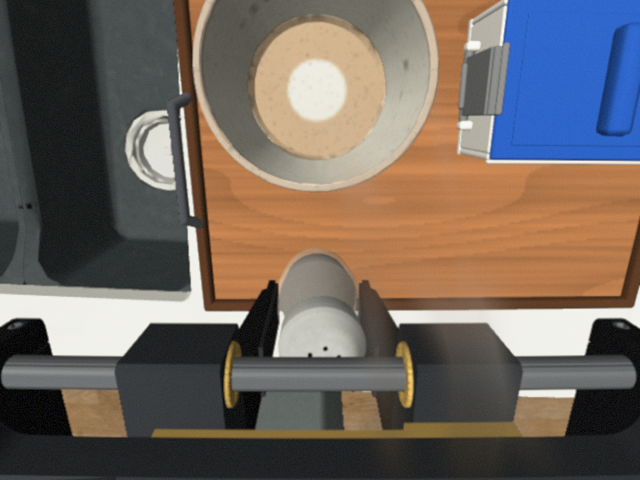

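The shaker (cap (322,325), base about (317,270)) lines up with the tumbler's centre column (316).

```bash
python3 -m handwheel '[[2,0.5,30,0,0.3],[2,0.5,55,0,0.3],[2,0.5,70,0,0.3],[2,0.5,77,0,0.3],[2,0.5,77,0,0.3]]'| grep -E "eef|ft"
for k in 1 2 3; do python3 -m handwheel '[[0,0,1,0,0.3],[0,0,1,0,0.3]]'| grep -E "eef|ft"; done
```

```text
eef_pos: [460.5, -187.7, 48.5]
ft_force: [-0.2, -0.4, -0.2]
eef_pos: [461.5, -188.8, 49.5]
ft_force: [0.3, 0.2, -0.7]
eef_pos: [461.3, -189.1, 48.4]
ft_force: [0.3, 1.2, -2.3]
eef_pos: [461.1, -189.1, 46.9]
ft_force: [-0.7, 1.0, -1.6]
```

```bash
for k in 1 2 3 4; do python3 -m handwheel '[[0,0,0.8,0,0.3],[0,0,0.8,0,0.3]]'| grep -E "eef|ft"; done
```

```text
eef_pos: [461.0, -189.1, 45.9]
ft_force: [-1.0, 0.1, -1.1]
eef_pos: [461.0, -189.1, 45.0]
ft_force: [0.2, -0.4, -1.2]
eef_pos: [461.0, -189.1, 44.2]
ft_force: [-0.3, -1.0, -0.8]
eef_pos: [461.2, -189.1, 43.8]
ft_force: [-0.2, 0.1, 4.0]
```

```bash
python3 -m handwheel '[[0,0,0.6,0,0.3],[0,0,0.6,0,0.3]]'| grep -E "eef|ft"
python3 -m handwheel '[[0,0,0,0,0.72],[0,0,0,0,0.72],[0,0,0,0,0.72],[0,0,0,0,0.72],[0,0,0,0,0.72]]'| grep -E "eef|ft|op"
python3 -m handwheel '[[0,0,-10,0,0.72],[0,0,-40,0,0.72],[0,0,-80,0,0.72],[0,0,-120,0,0.72],[0,0,-150,0,0.72]]'| grep -E "eef|ft|op"
python3 - <<'E'
from h import *
i,p,d=snap("wrist","w14")
W=cloud(i,d);z=W[...,2];near=np.hypot(W[...,0]-458,W[...,1]+188)<45
for a,b in((90,102),(72,90),(40,72)):
    P=W[near&(z>a)&(z<b)];print(a,b,len(P),rect(P) if len(P)>5 else 0)
v,u=np.where(near&(z>90)&(z<102));print(u.min(),u.max(),v.min(),v.max())
togo(460.7,258.6,195,-12.5)
E
```

```text
eef_pos: [461.3, -189.1, 43.7]
ft_force: [-2.8, 1.2, 11.7]
eef_pos: [461.0, -189.1, 42.8]
ft_force: [0.2, -0.1, -0.7]
opening: 0.689
eef_pos: [461.1, -189.0, 196.5]
ft_force: [0.5, -0.1, 0.1]
opening: 0.723
90 102 1023 (array([ 461.5, -191. ]), array([28. , 27.5]), -28.2)
72 90 570 (array([ 461.9, -191.1]), array([33.9, 33.7]), 53.7)
40 72 624 (array([ 468. , -189.7]), array([42.4, 26.5]), 86.3)
301 338 220 256
t 25.83 pos [ 462.8 -189.9  201.1] toolY deg -102.5 -> shift [ -99.5 -437.4    4. ] turn 1.57 J6 1.27
```

View pics/w14.png

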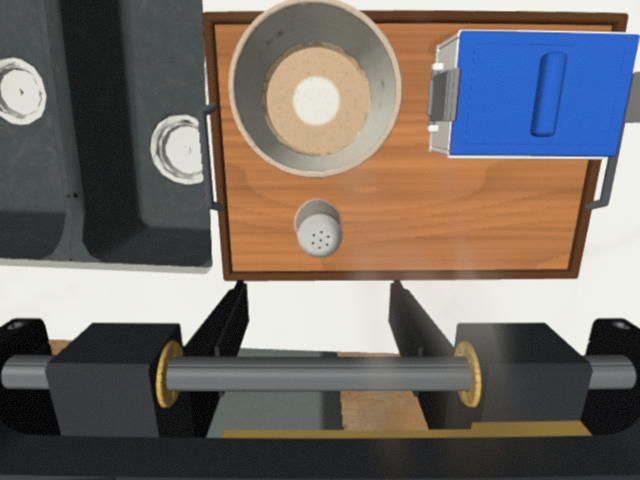

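Shaker stands with its cap at (320,238), in line with the tumbler centre (316). Now the spoon.

```bash
python3 -m handwheel '[[-9,-40,0,-0.12,0.7],[-18,-80,0,-0.24,0.7],[-27,-120,0,-0.36,0.7],[-36,-160,0,-0.48,0.7],[-45,-200,0,-0.6,0.7]]'| grep -E "eef"
python3 -c "from h import *; togo(460.7,235,160,-13)"
```

```text
eef_pos: [460.1, 17.7, 193.4]
t 26.25 pos [460.1  17.7 193.4] toolY deg -67.9 -> shift [  82.4 -201.1   33.4] turn -0.958 J6 1.08
```

```bash
python3 -m handwheel '[[16,-40,0,-0.12,0.6],[32,-80,0,-0.24,0.6],[48,-120,0,-0.36,0.6],[64,-160,0,-0.48,0.6],[82,-195,0,-0.6,0.6]]'| grep -E "eef"
python3 -m handwheel '[[0,0,10,-0.12,0.6],[0,0,25,-0.24,0.6],[0,0,35,-0.358,0.6],[0,0,35,-0.358,0.6],[0,0,35,-0.358,0.6]]'| grep -E "eef|rot"
python3 - <<'E'
from h import *
i,p,d=snap("wrist","w15");np.savez("pics/w15.npz",d=d,o=i["origin"],a=i["attitude"])
g=cv2.cvtColor(p,cv2.COLOR_RGB2GRAY).astype(int);W=cloud(i,d)
near=(abs(W[...,0]-461)<42)&(abs(W[...,1]-258)<85)&(W[...,2]<30)&(W[...,2]>-6)
c=blob((g<212)&near);P=plane(i,c,4);print("spoon",c.min(0),c.max(0),rect(P));togo(460.7,258.6,1,-13)
E
```

```text
eef_pos: [463.0, 226.3, 193.4]
eef_pos: [463.8, 224.1, 158.0]
tcp_rot: [-3.141, 0.0, 1.335]
spoon [286  97] [321 261] (array([460.6, 258.6]), array([138.2,  28.3]), 76.7)
t 27.13 pos [464.2 224.1 158.5] toolY deg -13.5 -> shift [ 32.7 -11.5 157.5] turn -0.01 J6 0.56
```

View pics/w15.png

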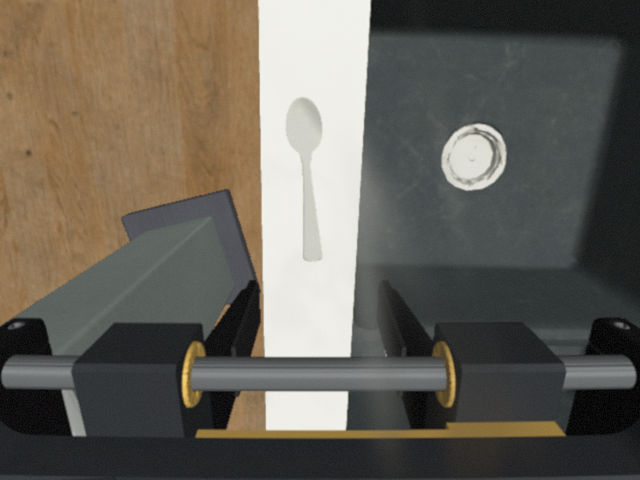

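The spoon's bowl is at (304,125) and its handle end at (313,261), in line with the fingers.

```bash
python3 - <<'E'
from h import *
i=camera_info("wrist");n=np.load("pics/w15.npz");i["origin"]=n["o"];i["attitude"]=n["a"];p=cv2.imread("pics/w15.png")
g=cv2.cvtColor(p,cv2.COLOR_BGR2GRAY).astype(int)
c=blob(g<212,(275,90,335,268));m=np.zeros((480,640),np.uint8);cv2.drawContours(m,[c.reshape(-1,1,2)],-1,1,-1)
v,u=np.where(m);P=plane(i,np.c_[u,v],4)
vx,vy,x0,y0=cv2.fitLine(np.float32(P[:,:2]),cv2.DIST_L2,0,.01,.01).ravel();a=np.degrees(np.arctan2(vy,vx))%180
def mid(r):
    k=np.where(m[r])[0];return plane(i,[(k.mean(),r)],4)[0,:2]
A,B=mid(125),mid(250);t=A-B;print("fit",a,"mids",A,B,np.degrees(np.arctan2(t[1],t[0])))
for r in(190,210,230):print(r,mid(r),m[r].sum())
k=P[:,:2]@np.array([np.cos(np.radians(a)),np.sin(np.radians(a))]);print(np.ptp(k))
ax=t/np.linalg.norm(t);k=(P[:,:2]-B)@ax;print("centre",B+ax*(k.min()+k.max())/2,np.ptp(k))
E
```

```text
fit 79.65129 mids [472.0171844 304.9782437] [452.60745038 200.18823556] 79.50631489900394
190 [462.05052017 253.00067419] 10
210 [459.14017093 235.90643172] 13
230 [455.71380683 218.3806866 ] 15
138.3093099795878
centre [463.32669747 258.05971329] 138.311984719214
```

```bash
python3 -m handwheel '[[16,-4,30,-0.05,0.6],[32.7,-8.8,65,-0.052,0.6],[32.7,-8.8,100,-0.052,0.6],[32.7,-8.8,130,-0.052,0.6],[32.7,-8.8,147,-0.052,0.6]]'| grep -E "eef|ft"
python3 -m handwheel '[[0,0,4,0,0.6],[0,0,7,0,0.6],[0,0,7,0,0.6]]'| grep -E "eef|ft|rot"
python3 -c "from h import *; togo(463.3,258,2,-10.5)"
```

```text
eef_pos: [462.5, 257.8, 8.9]
ft_force: [0.5, 0.1, 0.0]
eef_pos: [463.6, 258.0, 4.7]
tcp_rot: [3.141, -0.001, 1.389]
ft_force: [-0.8, -0.3, 0.1]
t 27.8 pos [463.6 258.    4.7] toolY deg -10.4 -> shift [-0.1 -0.3  2.7] turn 0.001 J6 0.57
```

```bash
python3 -m handwheel '[[0,0,2,0,0.6],[0,0,2,0,0],[0,0,2,0,0],[0,0,2,0,0],[0,0,2,0,0]]'| grep -E "eef|ft|op|gr"
python3 -m handwheel '[[0,0,0,0,0],[0,0,0,0,0],[0,0,0,0,0],[0,0,0,0,0],[0,0,0,0,0]]'| grep -E "eef|ft|op|gr"
```

```text
eef_pos: [463.1, 258.0, 2.3]
ft_force: [0.3, 0.6, -0.3]
opening: 0.376
grip_force: 0.0
eef_pos: [463.0, 258.1, 2.0]
ft_force: [-1.0, -0.0, 3.3]
opening: 0.237
grip_force: 30.0
```

```bash
python3 -m handwheel '[[0,0,-25,0,0],[0,0,-60,0,0],[-20,3,-95,0,0],[-55,7,-115,0,0],[-95,12,-130,0,0]]'| grep -E "eef|op"
python3 -m handwheel '[[-40,5,-5,0,0],[-80,10,-5,0,0],[-120,15,-5,0,0],[-160,20,-5,0,0],[-200,25,-5,0,0]]'| grep -E "eef|op"
python3 -m handwheel '[[-40,5,0,0,0],[-80,10,0,0,0],[-120,15,0,0.01,0],[-160,20,0,0.02,0],[-200,25,0,0.037,0]]'| grep -E "eef|op"
python3 -c "from h import *; togo(427,-353,110,-12.5)"
```

```text
eef_pos: [458.0, 163.5, 133.4]
opening: 0.24
eef_pos: [446.0, -39.4, 136.5]
opening: 0.239
eef_pos: [434.7, -240.9, 136.4]
opening: 0.24
t 29.88 pos [ 434.7 -240.9  136.4] toolY deg -12.5 -> shift [-111.1   16.7   26.4] turn 0.0 J6 -0.42
```

```bash
python3 -m handwheel '[[-38,6,0,0,0],[-76,12,0,0,0],[-111,17,5,0,0],[-111,17,26,0,0],[-111,17,26,0,0]]'| grep -E "eef|op"
python3 -m handwheel '[[0,0,0,0,0],[0,0,0,0,0],[0,0,0,0,0]]'| grep -E "eef|op"
python3 - <<'E'
from h import *
i,p,d=snap("wrist","w16");np.savez("pics/w16.npz",d=d,o=i["origin"],a=i["attitude"])
togo(427,-353,8,-12.5)
E
```

```text
eef_pos: [426.5, -351.6, 107.5]
opening: 0.24
eef_pos: [428.5, -350.1, 111.3]
opening: 0.238
t 30.6 pos [ 428.6 -350.3  111.4] toolY deg -12.4 -> shift [ -3.   -1.1 103.4] turn 0.002 J6 -0.59
```

View pics/w16.png

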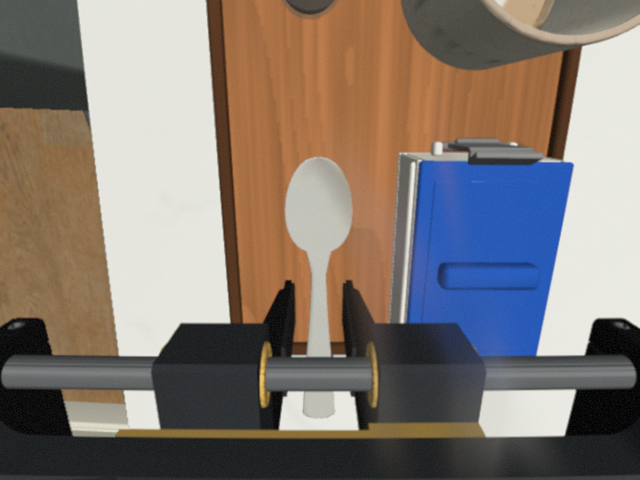

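The held spoon is straight in the image: tip (320,157), handle end (319,415).

```bash
python3 - <<'E'
from h import *
i=camera_info("wrist");n=np.load("pics/w16.npz");i["origin"]=n["o"];i["attitude"]=n["a"]
A=plane(i,[(320,157),(319,416)],114);print(A,"mid",A.mean(0),np.linalg.norm(A[0]-A[1]),np.degrees(np.arctan2(*(A[0]-A[1])[[1,0]])))
W=cloud(i,n["d"]);print("z tip, bowl, handle",W[165,320,2],W[200,320,2],W[260,320,2],W[405,319,2],W[412,319,2])
E
```

```text
[[ 444.54870933 -283.11034312  114.        ]
 [ 415.34778392 -415.22722475  114.        ]] mid [ 429.94824663 -349.16878393  114.        ] 135.30544872977077 77.53666273108567
z tip, bowl, handle 117.75420836407733 110.294315970301 118.44852176919306 113.29062516491135 113.89485650620244
```

```bash
python3 -m handwheel '[[-4.3,-1.1,30,0.002,0],[-4.3,-1.1,60,0.002,0],[-4.3,-1.1,82,0.002,0],[-4.3,-1.1,94,0.002,0],[-4.3,-1.1,98,0.002,0]]'| grep -E "eef|ft"
for k in 1 2 3; do python3 -m handwheel '[[0,0,1,0,0],[0,0,1,0,0]]'| grep -E "eef|ft"; done
```

```text
eef_pos: [426.0, -353.9, 11.2]
ft_force: [0.3, 0.1, -0.7]
eef_pos: [426.5, -354.9, 12.2]
ft_force: [0.4, 0.4, -0.0]
eef_pos: [426.5, -355.1, 11.4]
ft_force: [0.1, -0.2, -0.4]
eef_pos: [426.2, -355.0, 9.9]
ft_force: [-0.0, 0.4, -0.4]
```

```bash
for k in 1 2 3; do python3 -m handwheel '[[0,0,0.8,0,0],[0,0,0.8,0,0]]'| grep -E "eef|ft"; done
```

```text
eef_pos: [426.1, -354.9, 8.7]
ft_force: [0.4, -0.3, -0.5]
eef_pos: [426.1, -355.0, 8.0]
ft_force: [-0.6, -0.1, 3.3]
eef_pos: [426.1, -355.0, 7.9]
ft_force: [-2.4, 2.3, 13.2]
```

```bash
python3 -m handwheel '[[0,0,-1,0,0],[0,0,-1,0,0.5],[0,0,-1,0,0.5],[0,0,-1,0,0.5],[0,0,-1,0,0.5]]'| grep -E "eef|ft|op"
python3 -m handwheel '[[0,0,0,0,0.5],[0,0,-15,0,0.5],[0,0,-50,0,0.5],[0,0,-90,0,0.5],[0,0,-130,0,0.5]]'| grep -E "eef|ft|op"
python3 -m handwheel '[[-30,0,-30,0,0.5],[-60,0,-60,0,0.5],[-60,0,-90,0,0.5],[-60,0,-90,0,0.5],[-60,0,-90,0,0.5]]'| grep -E "eef|ft|op"
python3 - <<'E'
from h import *
i,p,d=snap("wrist","w17")
W=cloud(i,d);z=W[...,2];h=cv2.cvtColor(p,cv2.COLOR_RGB2HSV);H,S,V=[h[...,k].astype(int) for k in range(3)]
m=(H>100)&(H<130)&(S>120)&(z>40)&(z<90);print("lid",rect(plane(i,blob(m),65)),np.median(z[m]))
near=(abs(W[...,0]-427)<45)&(abs(W[...,1]+353)<85)&(z<40)
c=blob((S<60)&near);P=plane(i,c,10)
k=np.zeros((480,640),np.uint8);cv2.drawContours(k,[c.reshape(-1,1,2)],-1,1,-1);v,u=np.where(k);Q=plane(i,np.c_[u,v],10)
vx,vy,_,_=cv2.fitLine(np.float32(Q[:,:2]),cv2.DIST_L2,0,.01,.01).ravel();print("spoon",c.min(0),c.max(0),rect(P),"axis",np.degrees(np.arctan2(vy,vx))%180)
P=W[(np.hypot(W[...,0]-460,W[...,1]+190)<40)&(z>72)&(z<102)];print("shaker",len(P),rect(P) if len(P)>9 else 0)
P=W[(np.hypot(W[...,0]-561,W[...,1]+210)<75)&(z>110)&(z<126)];print("tumbler",len(P),rect(P) if len(P)>9 else 0)
E
```

```text
eef_pos: [426.0, -354.9, 7.9]
ft_force: [-0.4, -0.6, 0.3]
opening: 0.461
eef_pos: [425.7, -354.5, 139.1]
ft_force: [-0.1, -0.8, 0.9]
opening: 0.501
eef_pos: [413.1, -413.9, 229.3]
ft_force: [0.3, 0.2, -0.6]
opening: 0.501
lid (array([ 525.9, -374.5]), array([130.5,  87.4]), 77.4) 65.98751052741613
spoon [303  70] [333 214] (array([ 426.7, -355.3]), array([138.1,  28.6]), 76.8) axis 77.5567
shaker 0 0
tumbler 0 0
```

View pics/w17.png

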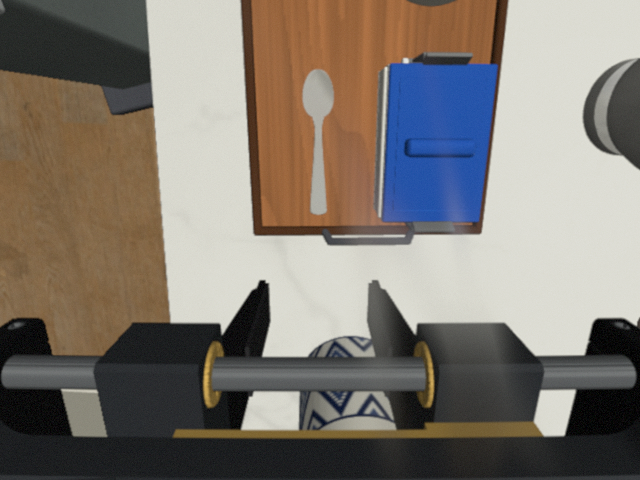

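The spoon (tip (318,70), handle end (318,214)) lies parallel to the closed tub and within about 3 mm of its centre. The gripper touches nothing, so I'm handing in.

```bash
python3 -c "
from cell import *
print(state()['t'],job_done())"
```

```text
the job is handed in; nothing more can be done
33.3167 None
```

I handed the job in at 33 s: the egg is in the tub, the lid is snapped on (a light tug lifted the tub's weight, so it rose 1–2 mm), and the shaker and teaspoon are each placed within about 3 mm of centre. I viewed 19 pictures, over the limit of 14.

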